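# Feed a sanded globe foot through the chute flap

### The arm

A 6-joint arm with a two-finger parallel gripper is mounted at the origin on the work surface. World frame = base frame: x ahead of the robot, y to its left, z up, the work surface at z = 0. Lengths are in mm, angles in rad, forces in N, time in s.
With the tool pointing down it reaches from about 425 to 1125 mm from the base axis. Payload 14.9 kg.
Tool frame: the origin (TCP) lies on the front face of the gripper's body, between the roots of the fingers; the fingertips stand 78 mm ahead of it and the grasp point (between the pads) lies 60 mm ahead of it; z points along the fingers, y is the line along which they close (so a half turn about z gives the same grasp; the last joint's range is limited). The gripper opens to 91 mm and grips with 3 to 60 N. Pads are 32 mm wide; open, the fingers measure 118 mm over their backs; the gripper's body (76 mm by 178 mm) begins 60 mm behind the grasp point.
Start: joints at [-1.146, 0.379, 1.734, -0, 1.028, -0.033], TCP at [309.381, -627.935, 292.232] pointing down, gripper open.
Joint ranges: [-2.77, 2.77], [-0.74, 2.19], [0, 2.66], [-1.06, 4.2], [0.31, 2.87], [-3.08, 3.08]. Speed limits (rad/s): [1.89, 1.89, 2.39, 3.14, 3.14, 3.14].

### API

Orientations are given as a rotation vector (axis times angle).
In Python, from bench import arm, viewer, workorder gives the robot as it stands. The module is installed in compiled form; this text tells all that it offers.
- The arm moves only by the tool move_arm, never from a script. Its argument "rows" is a list of rows, each a list of 5 numbers: the opening, from 0 (shut) to 1 (fully open), then the shift along the tool's x, y, z in cm, then the turn about the tool's z in degrees. In form: [[fingers, x, y, z, turn], ...]. A call has 1 to 10 rows; each row shifts and turns the commanded pose from where the row before left it, along the tool's axes as they then stand; what a row does not reach is not made up. A row lasts 1/8 s, in which the tool goes at most 62.5 mm and 10.7 degrees, less where a joint would pass 70% of its speed; a pose out of reach is approached as far as the arm can. A call is refused whole if a number of a shift passes 6.25 or a number of a turn 10.7, either way. A call with a gripper value outside its range is refused whole. The fingers move at their own pace and stop on an object; the grip force is fixed at half the most. Time passes only in rows, so rows that do not move let the fingers close. It gives the time, the measured TCP pose, the force, the opening and the grip force at its end, in the units of the state.
- arm.get_obs(): the state, without advancing time (a new reading comes with each control period).
- viewer.capture(name): name is "side" or "top"; returns a dict with "color" (480x640x3 uint8, red, green, blue), "K" (3x3 intrinsics, pixels), "R" (3x3) and "t" (3): a world point X has camera coordinates R X + t. Camera axes: x right, y down, z forward; pixel columns grow to the right and rows downward; lengths in mm; the calibration is good to about 2 mm. A picture is of the moment at which its call begins. There is no depth.
- workorder.finish_job(): hands the job in; it is judged then, once.
The state is a dict: "clock": time; "joint_pos": joint angles; "joint_vel": joint speeds; "joint_torque": joint torques, N m; "tcp_pos": TCP position; "ee_rot": TCP orientation; "ft_force": force on the tool from outside, world axes, zero at the start; "wrist_torque": the same for the moment, N m; "grip_width": opening from 0.0 (shut) to 1.0 (fully open); "grasp_force": force on a finger pad.
Only numpy, scipy, OpenCV 4.12 (cv2) and the standard library are available. Lean on these libraries where they do the work, as an engineer would, in place of code of your own. Each camera call takes 0.05 s, during which the arm holds its last target. There are 200 camera calls.

### The job

With the fingertips, push the pale wooden globe foot across the feed deck and in under the orange hanging flap, so that the foot opens the flap and slides down into the covered bin behind it; then draw the fingers back so that the flap swings fully shut. Only push the foot, never lift or carry it, and leave the dark foot and the other things around the chute where they are.

Things in the scene. Friction and masses are not known exactly. Their poses are not given: they have to be found in the camera images.
- chute: Feed chute, fixed. Origin on the table under the doorway's middle; x points the way the foot must go (in through the flap), y left, z up. Its level grey deck, top 110 mm above the origin, runs from x = -240 to +25 mm and is 340 mm wide; 12 mm high side rails at y = +-167 mm, end nearest the robot open. Doorway at x = 0.
- doorway (a point): Middle of the doorway at deck level. Clear opening 104 mm wide, 64 mm high, between posts 78 mm high; 8 mm hinge rod across it, axis 70 mm above the deck. Beside it green plates, 50 mm high, out to y = +-168 mm. Two guides on the deck, 15 mm high, 6 mm thick, run from (x -65, y +-115) mm to (0, +-54) mm and lead into it.
- slide_top (a point): Middle of the deck's end behind the flap, 25 mm past the doorway. A steel slide at 62 degrees drops from it into a closed bin, inner floor 12 mm above the table, 114 mm wide, ending 224 mm past the doorway, under a clear plastic hood (roof 79 mm above the deck). A foot whose middle passes this edge tips and slides down by itself.
- flap (a joint): Orange gravity flap, 96 mm wide, 62 mm tall, 3 mm thick, about 40 g, hung freely from the hinge rod; opens only inwards (away from the feed deck). 0 = hanging shut, grows as it is pushed in, stop at 1.45 rad. It falls shut by itself in about half a second when nothing holds it; less than 1 N at its lower edge opens it.
- flap_edge (a point): Middle of the flap's lower edge; when shut it hangs 6 mm above the deck at the doorway's middle.
- pale_foot_center (a point): Pale wooden globe foot: loose disc of 64 mm diameter, 18 mm thick, with a 30 mm wide, 8 mm high hub on top (26 mm in all), 60 to 130 g, lying flat on the feed deck to the left or the right of its middle line, 115 to 165 mm before the doorway. This point is on its axis, 9 mm above its underside.
- dark_foot_center (a point): Dark wooden globe foot of the same shape and size, on the other side of the deck, to be left alone. Same point.
- globe: Small red-brown globe on a round dark foot, 90 mm foot diameter, 158 mm tall, standing on the table beside the chute; origin at the centre of its underside. Leave alone.
- paint_pot: Orange pot with white cap, 60 mm diameter, 70 mm tall, standing on the table beside the chute; origin at the centre of its underside. Leave alone.
- pale_foot: The pale wooden globe foot itself; its origin is the centre of its underside, its z axis points up out of the hub.

How it is judged (in metres and radians):
On the way, in this order (a step that is already met when the one before it is completed fails the run):
1. the pale foot, lying on the deck, is in the doorway and has pushed the flap open (value of joint flap above 0.35 rad and x of pale_foot_center in the frame of chute between -0.035 and 0.03 m and height (world z) of pale_foot_center above 0.1 m).
2. the pale foot has slid down into the bin (x of pale_foot_center in the frame of chute between 0.035 and 0.225 m and y of pale_foot_center in the frame of chute between -0.056 and 0.056 m and height (world z) of pale_foot_center below 0.075 m), for 0.1 s.
At the end, for the whole second after the job is handed in: The pale foot is at rest in the covered bin behind the flap (its middle below 75 mm above the table, 35 to 225 mm behind the doorway), the flap hangs shut (within 0.06 rad), and the dark foot, globe and pot are within 20 mm of where they were (all of step 2 and linear speed of pale_foot below 0.03 m/s and value of joint flap below 0.06 rad and distance of each of dark_foot_center, globe, paint_pot from where it was at the start of the episode below 0.02 m); the robot touches nothing.
It fails at once if the pale foot is lifted more than 15 mm off the deck (height (world z) of pale_foot_center above 0.134 m).
It fails at once if the pale foot is tipped up more than 0.35 rad on the feed deck (angle between pale_foot_center's own z axis and vertical above 0.35 rad and x of pale_foot_center in the frame of chute below -0.02 m).
It fails at once if the pale foot is pushed off the deck elsewhere than through the flap (height (world z) of pale_foot_center below 0.095 m and x of pale_foot_center in the frame of chute below 0 m).
It fails at once if the dark foot is moved (distance of dark_foot_center from where it was at the start of the episode above 0.02 m).
It fails at once if the globe or the pot is moved (distance of any of globe, paint_pot from where it was at the start of the episode above 0.02 m).
It also fails if it takes over 58 s, if anything falls off the work surface, if the arm or the gripper's body presses on something with over 40 N, if the wrist force passes 120 N, or if a joint passes its speed limit or range.

## Working session

There is one attempt and no reset: what is moved stays moved. The work goes in short steps, Python scripts to look and compute and a tool call to move; the robot and the scene stay as the last step left them, time stands still between calls to the robot, and variables do not carry over. Pictures are saved under pics/ and viewed, at most 10 in all, crops included, and the job is handed in when it is done.

Besides the shell and the picture viewer there is one more tool, called after "Request:" as name(argument=value, ...) on one line, values as JSON. move_arm: Moves the arm, as the interface text tells. Its arguments: {"type":"object","properties":{"rows":{"type":"array","items":{"type":"array","items":{"type":"number"}}}},"required":["rows"]}

```bash
mkdir -p pics; python3 - <<'E'
from bench import arm, viewer
import cv2, pickle
o=arm.get_obs(); print(o['clock'],o['tcp_pos'],o['ee_rot'],o['grip_width'])
for n in("top","side"):
    c=viewer.capture(n); pickle.dump(c,open(n+'.pkl','wb'))
    cv2.imwrite(f'pics/{n}0.png',c['color'][:,:,::-1]); print(n,c['K'],c['R'],c['t'])
E
```

```text
0.0 [ 309.27433049 -627.62227424  291.59511767] [-3.05860816e+00 -7.12594583e-01  2.86738158e-04] 1.0013229313443717
top [[517.16596241   0.         320.40728718]
 [  0.         517.16596241 234.96126719]
 [  0.           0.           1.        ]] [[-2.24791233e-05 -9.99957825e-01  9.18406276e-03]
 [-9.91934807e-01 -1.14177497e-03 -1.26743977e-01]
 [ 1.26749118e-01 -9.11284062e-03 -9.91892947e-01]] [  16.52498573  599.34722253 1015.38359228]
side [[526.63619994   0.         325.23465005]
 [  0.         526.63619994 240.27840217]
 [  0.           0.           1.        ]] [[-0.95429318 -0.2988469   0.00387954]
 [-0.20913825  0.65844535 -0.7229875 ]
 [ 0.21350811 -0.6907534  -0.69085022]] [567.5234359  183.53828197 953.82441493]
```

View pics/top0.png

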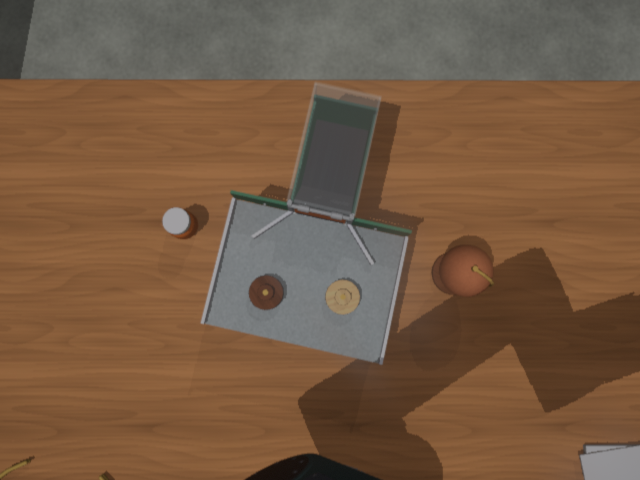

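View pics/side0.png

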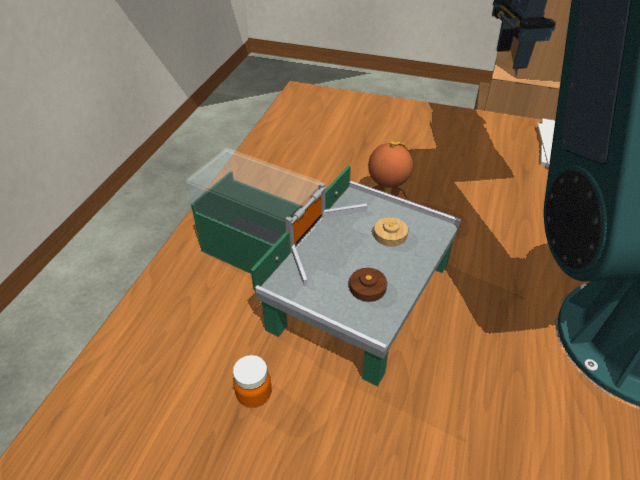

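The top picture shows the pale foot at about (343,297), right of the chute's middle, and the dark foot at (266,292). The deck's front corners are at (203,323) and (382,361), and the doorway is near (322,212). I'll enlarge this area to read the points more exactly.

```bash
python3 - <<'E'
import pickle,cv2
c=pickle.load(open('top.pkl','rb'))['color'][180:370,190:430,::-1]
cv2.imwrite('pics/topc.png',cv2.resize(c,None,fx=3.15,fy=3.15,interpolation=cv2.INTER_CUBIC))
E
```

```text
(no output)
```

View pics/topc.png

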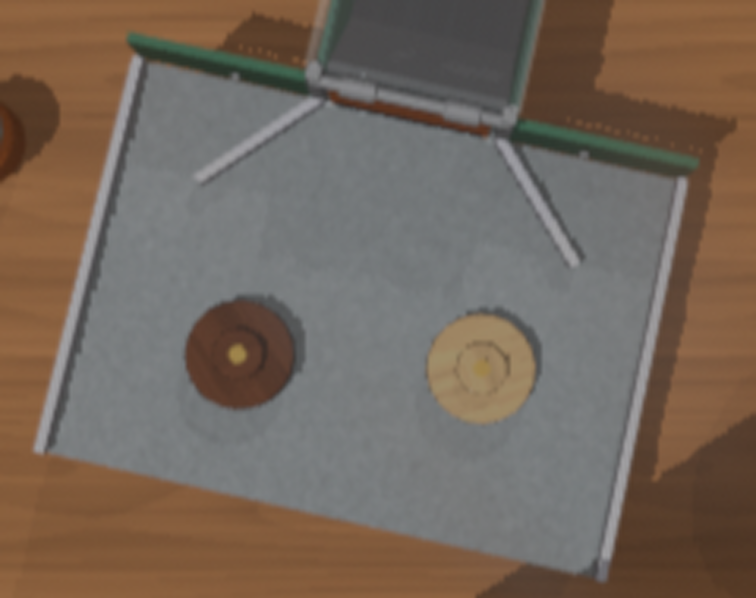

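```bash
cat > h.py <<'E'
import pickle,numpy as np
from scipy.optimize import least_squares
C={n:pickle.load(open(n+'.pkl','rb')) for n in('top','side')}
def ray(n,u,v,z):
    c=C[n]; d=c['R'].T@np.linalg.solve(c['K'],[u,v,1]); o=-c['R'].T@c['t']
    return (o+d*(z-o[2])/d[2])[:2]
def crop(u,v,z): return ray('top',u/3.15+190-.34,v/3.15+180-.34,z)
E
python3 - <<'E'
from h import *
pts=[(41,452,122,-240,167),(604,572,122,-240,-167),(199,180,125,-65,115),(576,263,125,-65,-115),(138,60,122,-3,167),(683,180,122,-3,-167)]
W=np.array([crop(*p[:3]) for p in pts]);L=np.array([p[3:] for p in pts])
def f(q):
    c,s=np.cos(q[2]),np.sin(q[2]); return (L@np.array([[c,s],[-s,c]])+q[:2]-W)
r=least_squares(lambda q:f(q).ravel(),[700,0,-.2]);q=r.x
print(q,np.degrees(q[2]));print(f(q).round(1))
c,s=np.cos(q[2]),np.sin(q[2]);R=np.array([[c,-s],[s,c]])
for n,p in dict(pale=(482,368.5,128),palehub=(482,367,136),dark=(241,353.5,128),darkhub=(237,354,136)).items():
    w=crop(*p);print(n,w.round(1),'chute',((w-q[:2])@R).round(1))
# side hub tops
for n,uv in dict(pale=(391,226),dark=(368,275)).items():
    w=ray('side',*uv,136);print('side',n,w.round(1),((w-q[:2])@R).round(1))
np.save('q.npy',q)
from bench import arm
from scipy.spatial.transform import Rotation as Ro
o=arm.get_obs();print(Ro.from_rotvec(o['ee_rot']).as_matrix().round(3))
E
```

```text
[ 6.24613970e+02  1.84949914e+01 -2.14744009e-01] -12.303925403373494
[[ 0.  -0.2]
 [-2.7 -0.2]
 [ 1.   1.1]
 [ 1.  -0.9]
 [-0.1  0.6]
 [ 0.8 -0.2]]
pale [473.8 -23.2] chute [-138.5  -72.8]
palehub [474.6 -22.7] chute [-137.8  -72.3]
dark [482.5 117.2] chute [-159.9   66.1]
darkhub [482.1 118.7] chute [-160.6   67.5]
side pale [473.7 -19.1] [-139.4  -68.8]
side dark [484.5 113.1] [-157.    62.6]
[[ 0.897  0.442 -0.   ]
 [ 0.442 -0.897  0.001]
 [ 0.    -0.001 -1.   ]]
```

Request:
move_arm(rows=[[0.5,0,0,0,9.6],[0.5,0,0,0,9.6],[0.5,0,0,0,9.6],[0.5,0,0,0,9.6],[0.5,0,-5,0,0],[0.5,0,-5,0,0],[0.5,0,-5,0,0],[0.5,0,-5,0,0],[0.5,0,-5,0,0],[0.5,0,-5,0,0]])

```text
clock: 1.35
tcp_pos: [372.6, -333.1, 292.1]
ee_rot: [-3.124, 0.333, 0.0]
ft_force: [0.3, 0.0, 0.2]
grip_width: 0.497
grasp_force: 0.0
```

```bash
cat > s.py <<'E'
from bench import arm
import numpy as np
from scipy.spatial.transform import Rotation as Ro
q=np.load('q.npy');c,s=np.cos(q[2]),np.sin(q[2])
o=arm.get_obs();p=o['tcp_pos'];x=Ro.from_rotvec(o['ee_rot']).as_matrix()[:,0]
print('t',o['clock'],'TCP chute',(np.array([[c,s],[-s,c]])@(p[:2]-q[:2])).round(1),'z',p[2].round(1),'yaw err',np.degrees(np.arctan2(x[1],x[0])-q[2]).round(2),'grip',o['grip_width'],'F',np.round(o['ft_force'],1),'r',np.hypot(*p[:2]))
E
python3 s.py
```

```text
t 1.35 TCP chute [-171.3 -397.2] z 292.1 yaw err 0.12 grip 0.49690630321333107 F [0.3 0.  0.2] r 499.7557501719642
```

Request:
move_arm(rows=[[0.5,0,-5,0,0],[0.5,0,-5,0,0],[0.5,0,-5,0,0],[0.5,0,-5,0,0],[0.5,0,-5,0,0],[0.5,0,-5,0,0],[0.5,-1.4,-2.5,0,0],[0.5,0,0,3,0],[0.5,0,0,2,0],[0.5,0,0,0,0]])

```text
clock: 2.6
tcp_pos: [426.6, -13.9, 241.1]
ee_rot: [3.124, -0.333, -0.005]
ft_force: [0.8, 0.2, 1.1]
grip_width: 0.497
grasp_force: 0.0
```

```bash
python3 s.py; python3 - <<'E'
from bench import viewer
import cv2
c=viewer.capture('side')['color'][150:350,230:500,::-1]
cv2.imwrite('pics/side1.png',cv2.resize(c,None,fx=2.9,fy=2.9,interpolation=cv2.INTER_CUBIC))
E
```

```text
t 2.6 TCP chute [-186.6  -73.8] z 241.1 yaw err 0.14 grip 0.49682384624330045 F [0.8 0.2 1.1] r 426.8432492253986
```

View pics/side1.png

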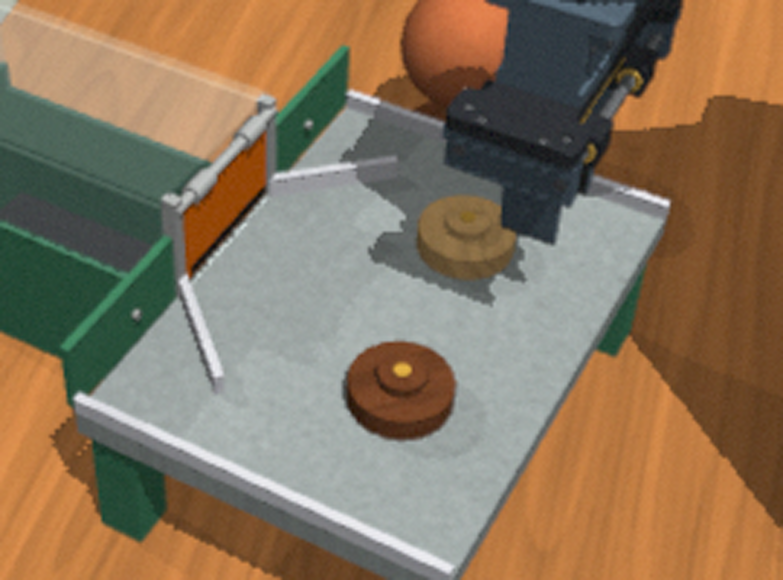

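The side view shows the fingers just behind the pale foot, which is at crop (467,237). Nothing has been disturbed and the flap is shut. Next I'll go down and push diagonally to the middle line.

Request:
move_arm(rows=[[0.5,0,0,2,0],[0.5,0,0,2.3,0],[0.5,0,0,0,0],[0.5,0.5,0,0,0],[0.5,0.5,0,0,0],[0.5,0.5,0,0,0],[0.5,0.5,-0.3,0,0],[0.5,0.5,-0.3,0,0]])

```text
clock: 3.65
tcp_pos: [453.6, -13.4, 199.3]
ee_rot: [3.124, -0.333, -0.0]
ft_force: [-2.1, -0.3, 1.6]
grip_width: 0.501
grasp_force: 1.0
```

```bash
python3 s.py; python3 - <<'E'
from bench import viewer
import cv2
c=viewer.capture('side')['color'][150:350,230:500,::-1]
cv2.imwrite('pics/side2.png',cv2.resize(c,None,fx=2.9,fy=2.9,interpolation=cv2.INTER_CUBIC))
E
```

```text
t 3.65 TCP chute [-160.3  -67.6] z 199.3 yaw err 0.13 grip 0.5014245587709668 F [-2.1 -0.3  1.6] r 453.74698816535766
```

View pics/side2.png

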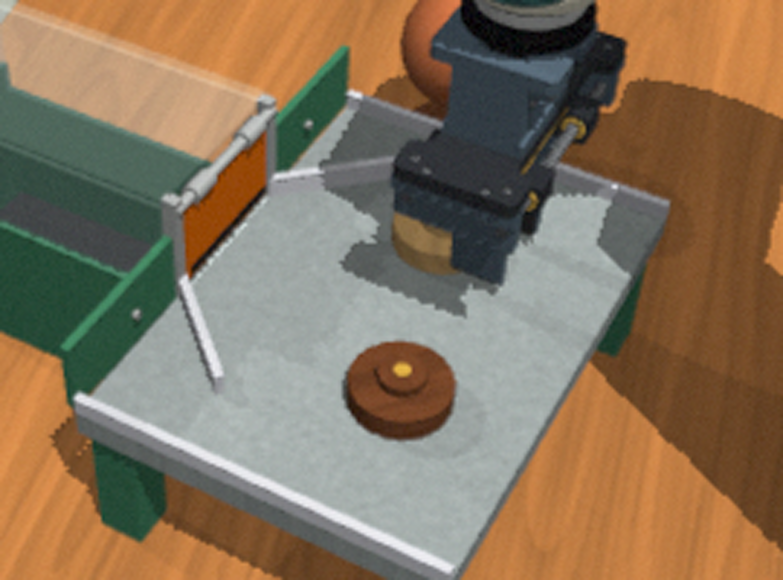

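The foot sits against both fingers and the wrist reads about 2 N. The dark foot at (400,390) hasn't moved. I'll keep pushing diagonally.

Request:
move_arm(rows=[[0.5,1,-0.7,0,0],[0.5,1,-0.7,0,0],[0.5,1,-0.7,0,0],[0.5,1,-0.7,0,0],[0.5,1,-0.7,0,0],[0.5,1,-0.7,0,0],[0.5,1,-0.7,0,0],[0.5,1,-0.7,0,0],[0.5,1,-0.7,0,0],[0.5,0.5,-0.4,0,0]])

```text
clock: 4.95
tcp_pos: [560.9, 32.3, 199.2]
ee_rot: [-3.124, 0.333, -0.0]
ft_force: [-1.2, -0.1, 1.3]
grip_width: 0.494
grasp_force: 0.6
```

```bash
python3 s.py; python3 - <<'E'
from bench import viewer
import cv2
c=viewer.capture('side')['color'][150:350,230:500,::-1]
cv2.imwrite('pics/side3.png',cv2.resize(c,None,fx=2.9,fy=2.9,interpolation=cv2.INTER_CUBIC))
E
```

```text
t 4.95 TCP chute [-65.2  -0.1] z 199.2 yaw err 0.14 grip 0.4937744557126942 F [-1.2 -0.1  1.3] r 561.8223617959966
```

View pics/side3.png

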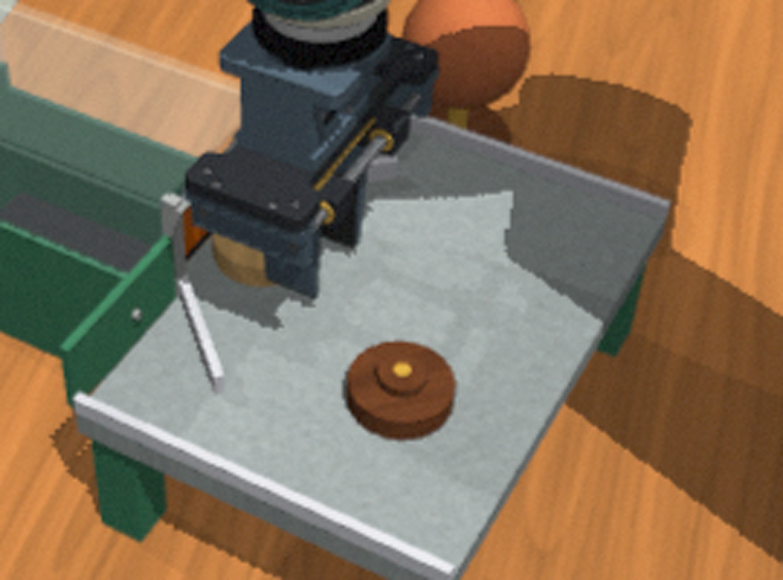

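The foot is now at the doorway's mouth on the middle line, at crop (238,262). I'll back off, narrow the fingers to gain reach, and make the final straight push.

Request:
move_arm(rows=[[0.5,-1,0,0,0],[0.2,-1,0,0,0],[0.2,0,0,0,0],[0.2,0,0,0,0],[0.2,0,0,0,0],[0.2,0.7,0,0,0],[0.2,0.8,0,0,0],[0.2,1.6,0,0,0],[0.2,3.0,0,0,0],[0.2,0,0,0,0]])

```text
clock: 6.25
tcp_pos: [601.5, 23.0, 198.8]
ee_rot: [-3.124, 0.334, 0.002]
ft_force: [0.0, 0.7, -0.2]
grip_width: 0.201
grasp_force: 0.0
```

```bash
python3 s.py; python3 - <<'E'
from bench import viewer
import cv2
c=viewer.capture('side')['color'][120:320,170:440,::-1]
cv2.imwrite('pics/side4.png',cv2.resize(c,None,fx=2.9,fy=2.9,interpolation=cv2.INTER_CUBIC))
E
```

```text
t 6.25 TCP chute [-23.5  -0.5] z 198.8 yaw err 0.11 grip 0.2013143945199807 F [ 0.   0.7 -0.2] r 601.9562350695348
```

View pics/side4.png

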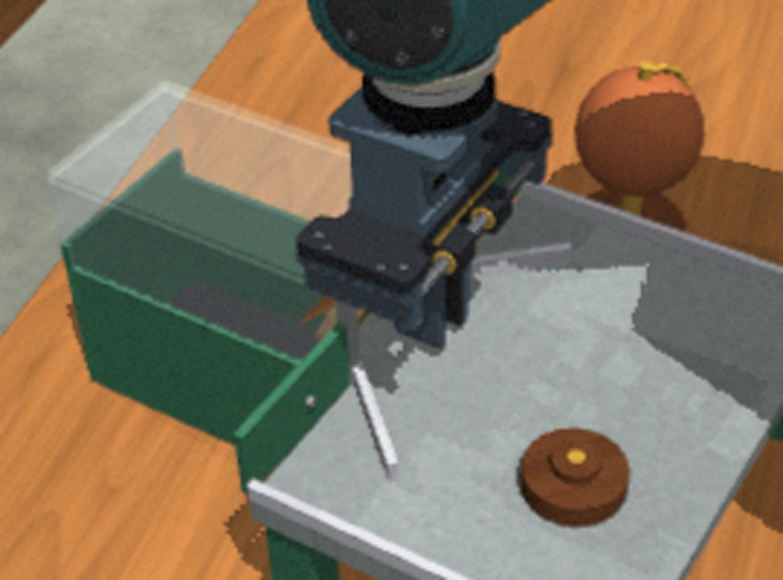

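The picture shows the opened flap and the tan edge of the foot beyond the post at (325,312). I'll let it settle, then draw back.

Request:
move_arm(rows=[[0.2,0,0,0,0],[0.2,0,0,0,0],[0.2,-2,0,0,0],[0.2,-3,0,0,0],[0.2,-3,0,0,0],[0.2,-3,0,0,0],[0.2,0,0,-5,0],[0.2,0,0,-5,0],[0.2,0,0,0,0],[0.2,0,0,0,0]])

```text
clock: 7.55
tcp_pos: [492.5, 46.6, 299.0]
ee_rot: [-3.124, 0.333, -0.0]
ft_force: [-0.6, -0.3, 0.6]
grip_width: 0.2
grasp_force: 0.0
```

```bash
python3 s.py; python3 - <<'E'
from bench import viewer
import cv2,numpy as np
a=viewer.capture('side')['color'][120:320,170:440,::-1]; b=viewer.capture('top')['color'][70:370,160:500,::-1]
r=lambda i,w,h:cv2.resize(i,(w,h),interpolation=cv2.INTER_CUBIC)
cv2.imwrite('pics/both5.png',np.hstack([r(a,432,320),r(b,363,320)]))
E
```

```text
t 7.55 TCP chute [-135.1   -0.7] z 299.0 yaw err 0.14 grip 0.19996853851750754 F [-0.6 -0.3  0.6] r 494.6612428688068
```

View pics/both5.png

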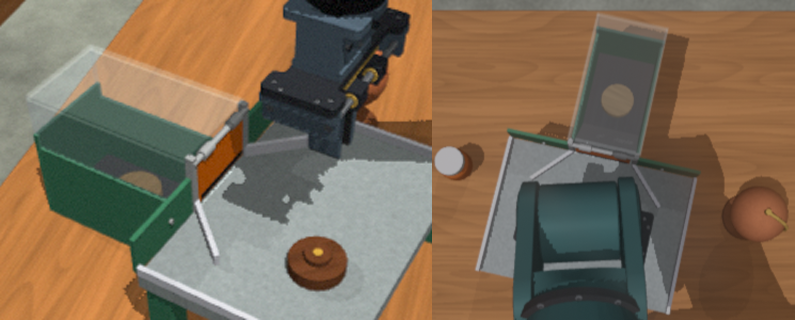

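The foot lies in the bin, at (617,100) in the top half and (140,183) in the side half. The flap hangs shut, and the dark foot, globe and pot haven't moved.

```bash
python3 -c "
from bench import workorder; print(workorder.finish_job())"
```

```text
the job is handed in; nothing more can be done
None
```

The pale foot was pushed under the flap and slid into the covered bin, the flap hangs shut, and the dark foot, globe and pot look undisturbed in the last pictures; I handed the job in after about 7.6 s of robot time, but the hand-in returned no verdict.

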